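Wedge up the low end of a tube roller

TASK

The tube roller on the ward bench is not level and its two near screw feet have to be wound out: push the orange levelling wedge, thin end first, straight in under the middle of the end that faces the robot, until both feet at that end just hang clear of the bench, by about 2 to 5 mm, with the wedge flat on the bench. Finish still holding the wedge in place there with the gripper, so that a colleague can turn the feet. The wedge alone may lift the machine: do not touch it with the arm, never lift it more than 8 mm, do not shove it along the bench, and leave the yellow bin, the vials and the bottle where they stand.

Things in the scene. Friction and masses are not known exactly. Their poses are not given: they have to be found in the camera images.
- roller: tube roller mixer standing loose on the bench: white, 340 mm long (x), 200 wide (y), 84 high, dark rollers along x; 1.9 to 2.6 kg, about 40 % of it on the near feet. Origin: centre of the footprint, at the feet's undersides (bench level). +x points away from the robot, within 0.25 rad of world x; z up. Flat underside 12 mm above the bench. Its rubber feet grip the bench well.
- lift_edge (a point): middle of the lower edge of the roller's near end face (the end towards the robot, 170 mm from the origin along the roller's -x), 12 mm above the bench as it stands; axes as the roller. The wedge goes in here, along the roller's +x; the gap is open for 200 mm across except for the two feet.
- foot_left (a point): centre of the underside of the near left screw foot (black rubber, 26 mm across, brass finger wheel), 25 mm in from the near end face, 75 mm to the roller's +y; its height over the bench is the clearance asked for, 0 as it stands
- foot_right (a point): the same of the near right foot, 75 mm to the roller's -y
- wedge_grip (a point): point in the thick end of the orange levelling wedge (loose, 150 g, flat on the bench): mid-width, 20 mm ahead of the butt face, 16 mm above the sole; grip it here across its 40 mm width. x to the thin end, z up. 150 mm long; flat ramp from 32 mm high at the butt (black ribs) to 4 mm at the thin end. Sole and ramp slippery (friction about 0.2), butt sides not.
- wedge_tip (a point): middle of the wedge's thin end, 130 mm ahead of wedge_grip, 2 mm above the sole; axes as wedge_grip. Ramp meets the roller's edge with the thin end about 43 mm in; each further 5.4 mm lifts the edge 1 mm (the feet 0.92 mm). Pushing in takes about 5 to 13 N; it does not slip back by itself.
- sharps_bin: yellow sharps bin with a red cap, 96 x 96 x 124 mm, loose, upright; origin at the centre of its underside. Leave alone.
- vial_a: glass injection vial, blue cap, 30 mm diameter, 60 mm high, loose, upright; origin at the centre of its underside. Leave alone.
- vial_b: the same with a red cap. Leave alone.
- spray: white bottle with a red cap, 60 mm diameter, 170 mm high, loose, upright; origin at the centre of its underside. Leave alone.
Mind the look-alikes: they are no part of the job. There is more than one size of the part that bears wedge_grip; the job needs the largest.

How it is judged:
By the outcome, as a careful person would: the job done as asked, in the order asked, and still so for the second after the job is handed in, while the arm keeps its last pose, push and grip.
It also fails if it takes over 45 s, if anything falls off the work surface, if the arm or the gripper's body presses on something with over 40 N, if the wrist force passes 120 N, or if a joint passes its speed limit or range.

ROBOT

A 6-joint arm with a two-finger parallel gripper is mounted at the origin on the work surface. World frame = base frame: x ahead of the robot, y to its left, z up, the work surface at z = 0. Lengths are in m, angles in degrees, forces in N, time in s.
With the tool pointing down it reaches from about 0.35 to 0.85 m from the base axis. Payload 8.1 kg.
Tool frame: the origin (TCP) lies between the finger pads; the fingertips stand 11 mm ahead of it and the grasp point (between the pads) lies 8 mm behind it (ctrl.tips_ahead is the distance from the TCP to the fingertips, in m); z points along the fingers, y is the direction in which the jaws open and shut (so a half turn about z gives the same grasp; the last joint's range is limited). The gripper opens to 93 mm and grips with 3 to 60 N. Pads are 15 mm wide; open, the fingers measure 128 mm over their backs; the gripper's body (75 mm by 188 mm) begins 65 mm behind the grasp point.
Start: joints at [-76.054, 7.471, 85.268, -0, 87.261, -4.893], TCP at [0.194, -0.568, 0.198] pointing down, gripper open.
Joint ranges: [-169.43, 169.43], [-51.17, 129.36], [1.28, 143.12], [-76.62, 256.62], [0, 156.53], [-152.29, 152.29]. Speed limits (degrees/s): [136.94, 136.94, 159.86, 180, 180, 180].

INTERFACE

Orientations are given as a 3x3 rotation matrix whose columns are the frame's x, y, z axes.
In Python, from workcell import monitor, viewer, ctrl gives the robot as it stands.
- The arm moves only by the shell command python3 -m jog 'ROWS' [FORCE]. ROWS is text: rows parted by semicolons, each of 7 numbers parted by spaces: the turn, a rotation vector about the tool's x, y, z in degrees, then the shift along the tool's x, y, z in m, then the opening, from 0 (shut) to 1 (fully open). A call has exactly 8 rows; each row is the pose to reach, as a shift and turn from the pose measured when the call began, along the tool's axes at that moment; what a row does not reach only later rows make up. A row lasts 1/10 s, in which the tool goes at most 50 mm and 8.59 degrees, less where a joint would pass 70% of its speed; a pose out of reach is approached as far as the arm can. A call with a gripper value outside its range is refused whole. The fingers move at their own pace and stop on an object; FORCE is the grip in N (left out, the last holds). Time passes only in rows, so rows that repeat a pose let the fingers close, or fill a call up. It gives the time, the measured TCP pose, the force and the opening at its end, in the units of the state.
- monitor.sense(): the state, without advancing time (a new reading comes with each control period).
- viewer.read_camera(name): name is "scene" or "top" or "wrist"; returns a dict with "img" (384x512x3 uint8, blue, green, red), "vertical_fov" (degrees; the focal length in pixels is half the picture's height over the tangent of half this angle, whatever the lens; pixels are square), "cx", "cy" (the principal point, pixels), "D" ([k1, k2, p1, p2, k3] as OpenCV has them; the pictures are not rectified), "extrinsics" (4x4, takes a point from camera to world coordinates). Camera axes: x right, y down, z forward; pixel columns grow to the right and rows downward; lengths in m; the calibration is good to about 2 mm. A picture is of the moment at which its call begins. There is no depth.
- ctrl.job_done(): hands the job in, once; it reports no verdict.
The state is a dict: "t": time; "joint_positions": joint angles; "qd": joint speeds; "tau": joint torques, N m; "eef_pos": TCP position; "orientation": TCP orientation; "wrist_force": force on the tool from outside, world axes, zero at the start; "moment": the same for the moment, N m; "grip_width": finger opening in m.
Only numpy, scipy, OpenCV 4.12 (cv2) and the standard library are available. Lean on these libraries where they do the work, as an engineer would, in place of code of your own. Each camera call takes 0.05 s, during which the arm holds its last target.

## Working session

There is one attempt and no reset: what is moved stays moved. The work goes in short steps, Python scripts to look and compute and a shell command to move; the robot and the scene stay as the last step left them, time stands still between calls to the robot, and variables do not carry over. Pictures are saved under pics/ and viewed, and the job is handed in when it is done.

```bash
ls; mkdir -p pics; cat > h.py <<'E'
import numpy as np, cv2
from workcell import monitor, viewer, ctrl
def grab(n,tag):
    c=viewer.read_camera(n); cv2.imwrite(f'pics/{tag}.png',c['img']); np.savez(f'pics/{tag}.npz',**{k:np.array(v) for k,v in c.items()}); return c
def load(tag): return {k:v for k,v in np.load(f'pics/{tag}.npz').items()}
def K(c):
    h=c['img'].shape[0]; f=h/2/np.tan(np.radians(float(c['vertical_fov']))/2)
    return np.array([[f,0,float(c['cx'])],[0,f,float(c['cy'])],[0,0,1]])
def rays(c,px):
    p=cv2.undistortPoints(np.array(px,float).reshape(-1,1,2),K(c),np.array(c['D'],float)).reshape(-1,2)
    E=np.array(c['extrinsics']); d=np.c_[p,np.ones(len(p))]@E[:3,:3].T
    return E[:3,3],d
def onplane(c,px,z):
    o,d=rays(c,px); return o+d*((z-o[2])/d[:,2])[:,None]
def proj(c,P):
    E=np.linalg.inv(np.array(c['extrinsics'])); r,_=cv2.Rodrigues(E[:3,:3])
    return cv2.projectPoints(np.array(P,float).reshape(-1,1,3),r,E[:3,3],K(c),np.array(c['D'],float))[0].reshape(-1,2)
E
python3 - <<'E'
from h import *
for n in ('scene','top','wrist'):
    c=grab(n,n+'0'); print(n,c['vertical_fov'],c['D'],np.round(c['extrinsics'],3).tolist())
s=monitor.sense(); print(s)
E
```

```text
pics
scene 49.86210108357077 [0.00202103 0.         0.         0.         0.        ] [[0.351, 0.784, -0.513, 1.094], [0.936, -0.291, 0.196, -0.268], [0.005, -0.549, -0.836, 0.961], [0.0, 0.0, 0.0, 1.0]]
top 45.057698823957026 [-0.00492774  0.          0.          0.          0.        ] [[-0.009, -0.985, 0.173, 0.337], [-1.0, 0.014, 0.023, -0.071], [-0.025, -0.173, -0.985, 1.255], [0.0, 0.0, 0.0, 1.0]]
wrist 62.14909691756248 [-0.01496647  0.          0.          0.          0.        ] [[0.323, -0.915, -0.243, 0.26], [-0.946, -0.313, -0.08, -0.544], [-0.003, 0.256, -0.967, 0.383], [0.0, 0.0, 0.0, 1.0]]
{'t': 0.15, 'joint_positions': array([-7.60542306e+01,  7.50474492e+00,  8.53119931e+01, -9.06329983e-04,
        8.72607958e+01, -4.89160376e+00]), 'qd': array([ 0.05100203, -0.08816924, -0.13859817, -0.00932093,  0.01056804,
       -0.06844748]), 'tau': array([ 1.95200599e-03, -5.60474968e+01, -4.92335129e+01,  7.69310910e-02,
        3.06026149e-02, -1.13751246e-04]), 'eef_pos': array([ 0.1936537 , -0.56742727,  0.19726116]), 'orientation': array([[ 9.46438620e-01,  3.22883606e-01, -3.41465317e-04],
       [ 3.22883771e-01, -9.46437719e-01,  1.30952514e-03],
       [ 9.96485429e-05, -1.34963877e-03, -9.99999084e-01]]), 'wrist_force': array([-0.40729614,  0.37303885, -0.91404613]), 'moment': array([-0.05492827, -0.00642485, -0.05324966]), 'grip_width': 0.09276248870951476}
```

View pics/scene0.png

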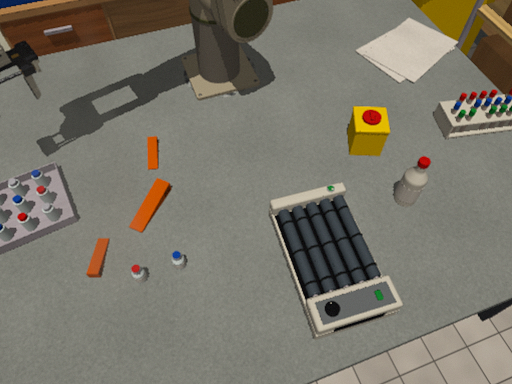

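View pics/top0.png

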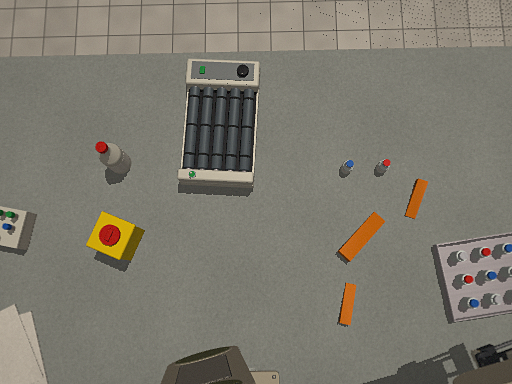

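View pics/wrist0.png

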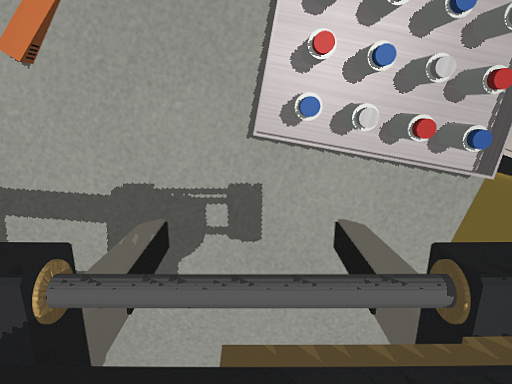

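The scene and top views show three orange wedges. In the top view they sit at about (361,237), (416,199) and (347,304). The one at (361,237) is clearly the longest, so it fits "largest". The roller is at about (220,122), the vials at (348,167) and (383,167), and the bin at (112,236). I'll measure them and check in an enlarged crop.

```bash
python3 - <<'E'
from h import *
for n in ('top0','scene0'):
    c=load(n); im=c['img']; hsv=cv2.cvtColor(im,cv2.COLOR_BGR2HSV)
    m=cv2.inRange(hsv,(5,170,90),(16,255,255))
    for k in cv2.findContours(m,cv2.RETR_EXTERNAL,cv2.CHAIN_APPROX_NONE)[0]:
        if cv2.contourArea(k)<150: continue
        b=cv2.boxPoints(cv2.minAreaRect(k)); P=onplane(c,b,0.01)
        L=[np.linalg.norm(P[i]-P[i-1]) for i in range(4)]
        print(n,b.round(1).tolist(),P[:,:2].round(3).tolist(),np.round(L,3))
c=load('top0')['img']; a=cv2.resize(c[165:335,320:440],None,fx=3.4,fy=3.4,interpolation=cv2.INTER_CUBIC)
c=load('scene0')['img']; b=cv2.resize(c[120:290,80:200],None,fx=3.4,fy=3.4,interpolation=cv2.INTER_CUBIC)
cv2.imwrite('pics/cr1.png',np.hstack([a,b])[:600,:800])
c=load('top0')['img'][50:200,160:280]; cv2.imwrite('pics/cr2.png',cv2.resize(c,None,fx=4,fy=4,interpolation=cv2.INTER_CUBIC))
c=load('scene0')['img'][170:340,255:415]; cv2.imwrite('pics/cr3.png',cv2.resize(c,None,fx=3.5,fy=3.5,interpolation=cv2.INTER_CUBIC))
E
```

```text
top0 [[338.8999938964844, 322.8999938964844], [345.1000061035156, 282.3999938964844], [356.1000061035156, 284.1000061035156], [349.8999938964844, 324.6000061035156]] [[0.227, -0.269], [0.331, -0.289], [0.326, -0.318], [0.223, -0.297]] [0.029 0.106 0.029 0.105]
top0 [[338.0, 250.5], [373.3999938964844, 210.6999969482422], [385.1000061035156, 221.10000610351562], [349.70001220703125, 260.79998779296875]] [[0.415, -0.274], [0.521, -0.374], [0.492, -0.404], [0.387, -0.304]] [0.041 0.146 0.041 0.145]
top0 [[404.29998779296875, 214.8000030517578], [417.79998779296875, 177.6999969482422], [428.1000061035156, 181.39999389648438], [414.6000061035156, 218.60000610351562]] [[0.508, -0.456], [0.61, -0.5], [0.599, -0.527], [0.498, -0.483]] [0.029 0.111 0.029 0.111]
scene0 [[85.9000015258789, 275.20001220703125], [95.80000305175781, 235.89999389648438], [108.19999694824219, 239.10000610351562], [98.4000015258789, 278.3999938964844]] [[0.595, -0.527], [0.496, -0.489], [0.516, -0.46], [0.613, -0.5]] [0.033 0.106 0.035 0.105]
scene0 [[128.60000610351562, 226.1999969482422], [157.1999969482422, 176.39999389648438], [171.5, 184.60000610351562], [142.8000030517578, 234.39999389648438]] [[0.497, -0.405], [0.367, -0.3], [0.408, -0.269], [0.533, -0.375]] [0.047 0.167 0.051 0.164]
scene0 [[148.0, 168.0], [148.0, 136.0], [157.0, 136.0], [157.0, 168.0]] [[0.329, -0.318], [0.211, -0.293], [0.22, -0.267], [0.338, -0.294]] [0.026 0.121 0.027 0.12 ]
```

View pics/cr1.png

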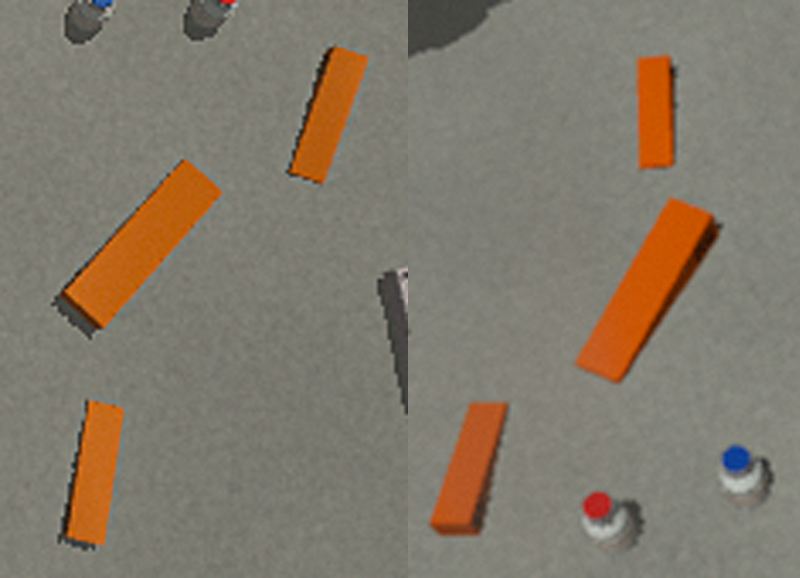

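View pics/cr2.png

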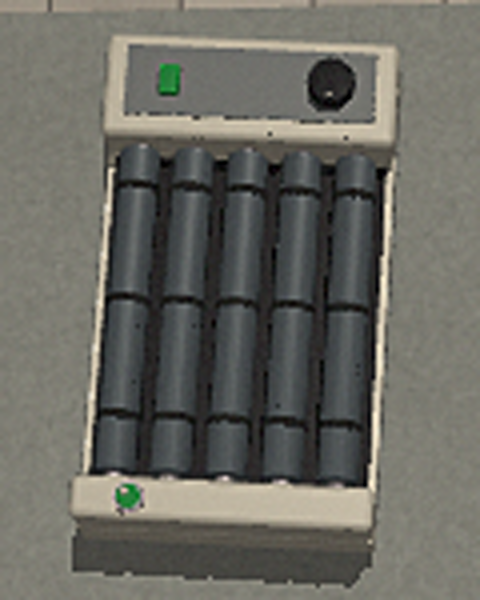

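View pics/cr3.png

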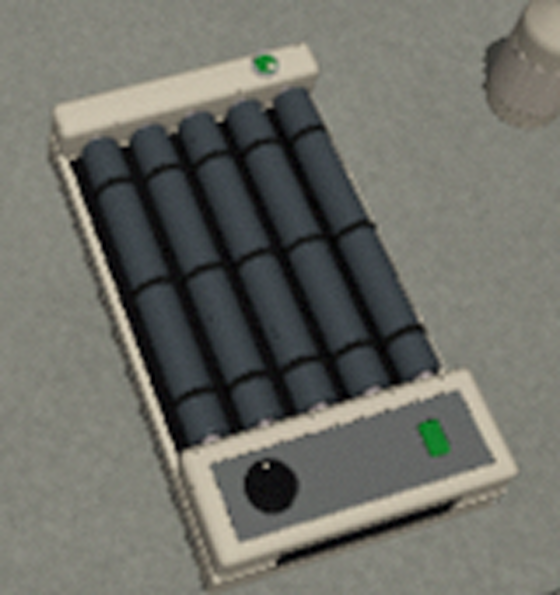

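The crop confirms it: the middle wedge is about 146 x 41 mm, against about 108 x 29 mm for the other two. Its thick end points towards the robot, at top-view (344,256), and its thin end is at (380,217). Next I need precise poses.

```bash
python3 - <<'E'
from h import *
t=load('top0'); s=load('scene0')
def cr(t,x,y,s,o): return (x/s+o[0]-.0,y/s+o[1])
thin=onplane(t,[cr(t,186,160,3.4,(320,165)),cr(t,221,192,3.4,(320,165))],.004)
butt=onplane(t,[cr(t,64,290,3.4,(320,165)),cr(t,101,329,3.4,(320,165))],.0)
print(thin.round(3),butt.round(3))
a=thin[:,:2].mean(0);b=butt[:,:2].mean(0);d=a-b;L=np.linalg.norm(d);h=np.degrees(np.arctan2(d[1],d[0]))
print('L',L,'heading',h,'grip',b+d/L*.02, 'top-contour heading')
# roller far top corners z .084 and near
far=onplane(t,[cr(t,108,37,4,(160,50)),cr(t,397,45,4,(160,50))],.084)
print('far',far.round(3),np.linalg.norm(far[0]-far[1]))
n=[cr(t,73,520,4,(160,50)),cr(t,372,528,4,(160,50))]
for z in(.04,.05,.06,.07,.084):
  N=onplane(t,n,z);print(z,N.round(3).tolist(),np.linalg.norm(N[0]-N[1]),np.linalg.norm(N.mean(0)-far.mean(0)))
# scene: near panel top corners
n2=[cr(s,55,105,3.5,(255,170)),cr(s,304,44,3.5,(255,170))]
for z in(.04,.05,.06,.07,.084):
  N=onplane(s,n2,z);print('s',z,N.round(3).tolist(),np.linalg.norm(N[0]-N[1]))
print('vials',onplane(t,[(348,165),(383,166)],.06).round(3),'bin',onplane(t,[(109,235)],.124).round(3),'spray',onplane(t,[(101,147)],.17))
E
```

```text
[[ 0.518 -0.379  0.004]
 [ 0.492 -0.405  0.004]] [[ 0.416 -0.278  0.   ]
 [ 0.385 -0.306  0.   ]]
L 0.1445814927349043 heading -43.75269424508891 grip [ 0.41480166 -0.30586516] top-contour heading
far [[ 0.934  0.126  0.084]
 [ 0.923 -0.071  0.084]] 0.19703253323413986
0.04 [[0.607, 0.152, 0.04], [0.598, -0.05, 0.04]] 0.20175056787156298 0.32959607526389767
0.05 [[0.605, 0.15, 0.05], [0.596, -0.05, 0.05]] 0.20009037828240128 0.3305054575369028
0.06 [[0.602, 0.148, 0.06], [0.594, -0.05, 0.06]] 0.19843018869323964 0.3317313328945099
0.07 [[0.6, 0.146, 0.07], [0.592, -0.05, 0.07]] 0.19676999910407791 0.33327020886397396
0.084 [[0.597, 0.144, 0.084], [0.589, -0.051, 0.084]] 0.19444573367925158 0.33594211999059626
s 0.04 [[0.568, -0.037, 0.04], [0.583, 0.164, 0.04]] 0.20111921956572823
s 0.05 [[0.573, -0.039, 0.05], [0.589, 0.159, 0.05]] 0.1989359037901522
s 0.06 [[0.579, -0.042, 0.06], [0.594, 0.155, 0.06]] 0.19675258801457607
s 0.07 [[0.585, -0.044, 0.07], [0.6, 0.15, 0.07]] 0.19456927223899997
s 0.084 [[0.593, -0.048, 0.084], [0.607, 0.143, 0.084]] 0.19151263015319347
vials [[ 0.636 -0.302  0.06 ]
 [ 0.632 -0.394  0.06 ]] bin [[0.452 0.306 0.124]] spray [[0.66368077 0.31950212 0.17      ]]
```

```bash
python3 -m jog '0 0 8 0.037 -0.022 0.005 1;0 0 16 0.074 -0.044 0.01 1;0 0 24 0.11 -0.066 0.015 1;0 0 32 0.147 -0.088 0.02 1;0 0 40 0.184 -0.11 0.025 1;0 0 48 0.22 -0.133 0.03 1;0 0 56 0.257 -0.155 0.035 1;0 0 62.6 0.293 -0.177 0.04 1' 30
```

```text
t: 0.95
eef_pos: [0.4145, -0.3036, 0.1572]
orientation: [[0.718, -0.696, -0.0], [-0.696, -0.718, 0.001], [-0.001, -0.001, -1.0]]
wrist_force: [0.8, 0.9, -0.1]
grip_width: 0.093
```

```bash
python3 -m jog '0 0 0 0 0 0 1;0 0 0 0 0 0 1;0 0 0 0 0 0 1;0 0 0 0 0 0 1;0 0 0 0 0 0 1;0 0 0 0 0 0 1;0 0 0 0 0 0 1;0 0 0 0 0 0 1'; python3 - <<'E'
from h import *
c=grab('wrist','w1'); s=monitor.sense(); print(s['eef_pos'],s['orientation'].round(3).tolist(),s['joint_positions'])
E
```

```text
t: 1.75
eef_pos: [0.4144, -0.3039, 0.1572]
orientation: [[0.718, -0.696, -0.0], [-0.696, -0.718, 0.001], [-0.001, -0.001, -1.0]]
wrist_force: [-0.4, -0.1, 0.1]
grip_width: 0.0933
[ 0.4144378  -0.30379605  0.15720937] [[0.718, -0.696, -0.0], [-0.696, -0.718, 0.001], [-0.001, -0.001, -1.0]] [-4.19957823e+01 -4.58496833e+00  1.01814521e+02  4.51052447e-02
  8.28385525e+01  9.20974717e+01]
```

View pics/w1.png

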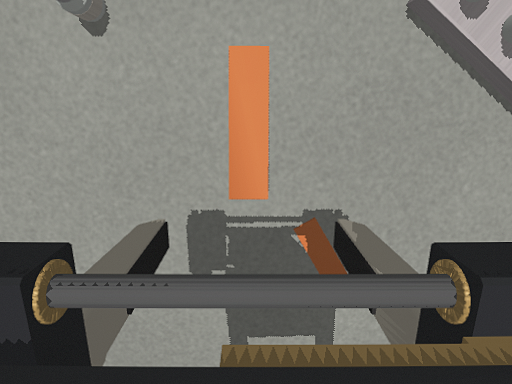

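The wrist view shows the big wedge from its thin end at row 46 to its butt at row 199, columns 229–269. A small wedge is half in shadow at (320,250). Now I'll fix the grip point from this view.

```bash
python3 - <<'E'
from h import *
c=load('w1'); hsv=cv2.cvtColor(c['img'],cv2.COLOR_BGR2HSV)
m=cv2.inRange(hsv,(4,100,120),(20,255,255)); m[205:]=0
k=max(cv2.findContours(m,cv2.RETR_EXTERNAL,cv2.CHAIN_APPROX_NONE)[0],key=cv2.contourArea)
ap=cv2.approxPolyDP(k,4,True).reshape(-1,2); print(ap.tolist())
for r in (50,90,120,160,195):
    x=np.where(m[r])[0]; print(r,x.min(),x.max())
t=onplane(c,[(229,46),(269.5,46)],.004); b=onplane(c,[(229,199.5),(269.5,199.5)],.032)
b0=onplane(c,[(229,199.5),(269.5,199.5)],.0)
print(t.round(4).tolist(),b.round(4).tolist())
print('widths',np.linalg.norm(t[0]-t[1]),np.linalg.norm(b[0]-b[1]),'b0',np.linalg.norm(b0[0]-b0[1]))
s=monitor.sense();R=s['orientation'];p=s['eef_pos']
T=t.mean(0);B=b.mean(0);d=T-B;print('len',np.linalg.norm(d[:2]),'head',np.degrees(np.arctan2(d[1],d[0])),'toolhead',np.degrees(np.arctan2(R[1,0],R[0,0])))
u=d[:2]/np.linalg.norm(d[:2]); g=T[:2]-u*.13; print('grip',g, 'tool delta',R.T@(np.r_[g,.013]-p))
E
```

```text
[[229, 46], [229, 198], [267, 198], [268, 46]]
50 229 268
90 229 268
120 229 268
160 229 267
195 229 267
[[0.5187, -0.3751, 0.004], [0.4909, -0.4037, 0.004]] [[0.4118, -0.2705, 0.032], [0.3831, -0.3001, 0.032]]
widths 0.03991629694284277 0.041264553127159015 b0 0.04551617400423525
len 0.14950671415279446 head -44.11920715792989 toolhead -44.098877918453375
grip [ 0.4114326  -0.29889177] tool delta [-0.0053956  -0.00132436  0.14421706]
```

```bash
python3 - <<'E'
from h import *
c=load('w1')['img'][20:230,180:330]; cv2.imwrite('pics/cr4.png',cv2.resize(c,None,fx=2.8,fy=2.8,interpolation=cv2.INTER_CUBIC))
E
```

```text
(no output)
```

View pics/cr4.png

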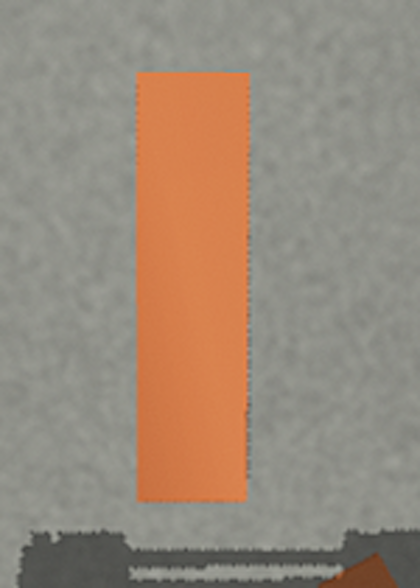

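```bash
python3 -m jog '0 0 0 -0.005 -0.001 0.02 1;0 0 0 -0.005 -0.001 0.045 1;0 0 0 -0.005 -0.001 0.07 1;0 0 0 -0.005 -0.001 0.095 1;0 0 0 -0.005 -0.001 0.115 1;0 0 0 -0.005 -0.001 0.13 1;0 0 0 -0.005 -0.001 0.139 1;0 0 0 -0.005 -0.001 0.143 1'
python3 -m jog '0 0 0 0 0 0 0.7;0 0 0 0 0 0 0.5;0 0 0 0 0 0 0.2;0 0 0 0 0 0 0.2;0 0 0 0 0 0 0.2;0 0 0 0 0 0 0.2;0 0 0 0 0 0 0.2;0 0 0 0 0 0 0.2' 40
```

```text
t: 2.6
eef_pos: [0.4113, -0.2992, 0.0135]
orientation: [[0.718, -0.696, -0.001], [-0.696, -0.718, 0.002], [-0.002, -0.001, -1.0]]
wrist_force: [-0.1, 0.6, 0.3]
grip_width: 0.0924
t: 3.4
eef_pos: [0.4113, -0.2992, 0.0136]
orientation: [[0.718, -0.696, -0.001], [-0.696, -0.718, 0.002], [-0.002, -0.001, -1.0]]
wrist_force: [0.2, -0.1, 0.4]
grip_width: 0.0334
```

The width reads 33 mm, but the wedge is 40 mm wide. Checking with a picture.

```bash
python3 - <<'E'
from h import *
c=grab('wrist','w2'); print(monitor.sense()['grip_width'],monitor.sense()['wrist_force'])
a=grab('scene','s2')['img'][120:290,80:220]; cv2.imwrite('pics/cr5.png',cv2.resize(a,None,fx=3.4,fy=3.4,interpolation=cv2.INTER_CUBIC))
E
```

```text
0.02939704521045985 [-0.28270681 -0.87029294  0.18672771]
```

View pics/w2.png

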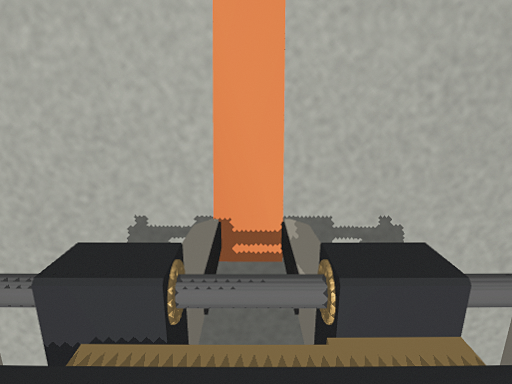

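View pics/cr5.png

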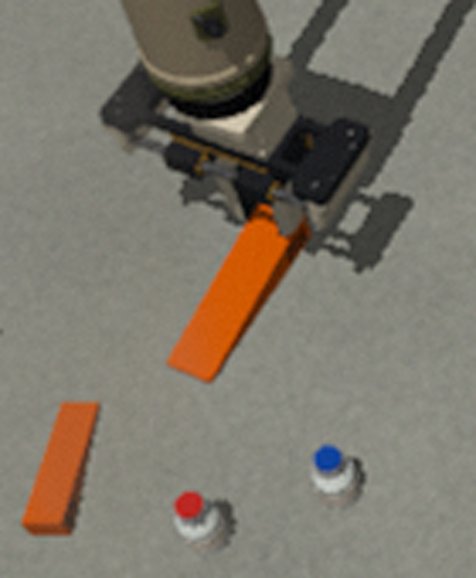

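```bash
python3 - <<'E'
from h import *
c=load('w2'); s=monitor.sense(); R=s['orientation'];p=s['eef_pos']
for P in ([0,0,.011],[0,.0167,.011],[0,-.0167,.011],[.0075,.0167,.011],[-.0075,.0167,.011],[0,.0167,-.008],[0,-.0167,-.008],[0,.02,-.008],[0,-.02,-.008]):
    print(P,proj(c,p+R@np.array(P)).round(0).tolist())
print(s['t'],s['grip_width'])
E
python3 -m jog '0 0 0 0 0 0 0.2;0 0 0 0 0 0 0.2;0 0 0 0 0 0 0.2;0 0 0 0 0 0 0.2;0 0 0 0 0 0 0.2;0 0 0 0 0 0 0.2;0 0 0 0 0 0 0.2;0 0 0 0 0 0 0.2' 40
python3 - <<'E'
from h import *
c=grab('wrist','w3')
E
```

```text
[0, 0, 0.011] [[250.0, 214.0]]
[0, 0.0167, 0.011] [[276.0, 214.0]]
[0, -0.0167, 0.011] [[225.0, 214.0]]
[0.0075, 0.0167, 0.011] [[276.0, 203.0]]
[-0.0075, 0.0167, 0.011] [[276.0, 225.0]]
[0, 0.0167, -0.008] [[279.0, 225.0]]
[0, -0.0167, -0.008] [[222.0, 225.0]]
[0, 0.02, -0.008] [[284.0, 225.0]]
[0, -0.02, -0.008] [[217.0, 225.0]]
3.5 0.025380246221485856
t: 4.3
eef_pos: [0.4112, -0.2992, 0.0135]
orientation: [[0.718, -0.696, -0.001], [-0.696, -0.718, 0.002], [-0.002, -0.001, -1.0]]
wrist_force: [0.6, -0.3, 0.1]
grip_width: 0.0186
```

View pics/w3.png

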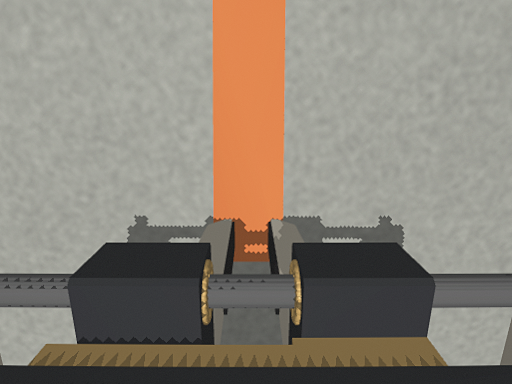

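The jaws have closed to 18.6 mm without gripping anything, so something doesn't match. Enlarging.

```bash
python3 - <<'E'
from h import *
a=load('w3')['img'][190:330,180:320]
c=grab('scene','s3')
b=c['img'][160:245,120:205]
cv2.imwrite('pics/cr6.png',np.hstack([cv2.resize(a,(400,400),interpolation=cv2.INTER_CUBIC),cv2.resize(b,(400,400),interpolation=cv2.INTER_CUBIC)]))
w=load('w3'); s=monitor.sense(); R=s['orientation'];p=s['eef_pos']
for px in ((250,222),(250,262)):
  for z in (0,.028,.032): print(px,z,(R.T@(onplane(w,[px],z)[0]-p)).round(4))
print(s['grip_width'])
for z in (0,.032): print('tcp proj scene',proj(c,[p+R@np.array([x,0,.0135-z]) for x in (-.02,0,.13)]).round(0).tolist())
E
```

```text
(250, 222) 0 [-0.0065 -0.0003  0.0135]
(250, 222) 0.028 [ 0.0042 -0.0002 -0.0145]
(250, 222) 0.032 [ 0.0057 -0.0002 -0.0185]
(250, 262) 0 [-0.036  -0.0004  0.0136]
(250, 262) 0.028 [-0.0211 -0.0003 -0.0144]
(250, 262) 0.032 [-0.019  -0.0002 -0.0184]
0.018755497991867532
tcp proj scene [[166.0, 185.0], [162.0, 191.0], [136.0, 229.0]]
tcp proj scene [[163.0, 179.0], [159.0, 184.0], [133.0, 223.0]]
```

View pics/cr6.png

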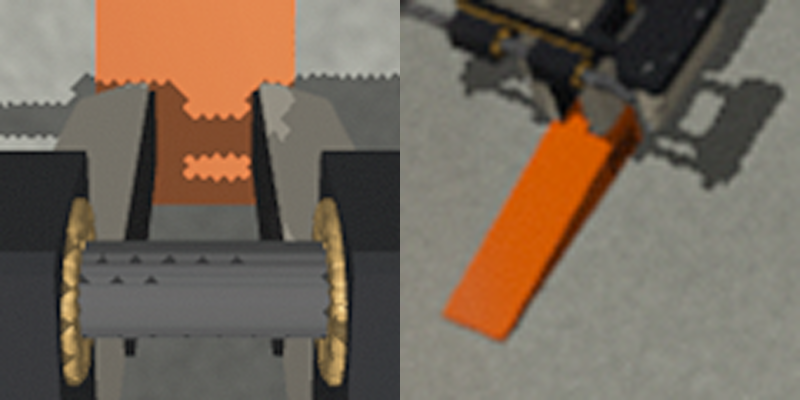

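```bash
python3 - <<'E'
from h import *
print(ctrl.tips_ahead, [x for x in dir(ctrl) if x[0]!='_'])
s=monitor.sense(); print(s['eef_pos'],s['wrist_force'])
# wrist-camera pose in tool frame, at start / now
for n in('wrist0','w1','w3'): print(np.round(np.array(load(n)['extrinsics'])[:3,3],4))
E
```

```text
0.011 ['MotionError', 'job_done', 'tips_ahead']
[ 0.41125027 -0.29915436  0.0135209 ] [-0.88376916 -0.06905389  0.10413573]
[ 0.2597 -0.5444  0.3826]
[ 0.4643 -0.3529  0.3426]
[ 0.4613 -0.3483  0.1988]
```

The wrist view puts the fingertips nearer the camera than the stated TCP would, apparently above the wedge. I'll open and check with the scene camera.

```bash
python3 -m jog '0 0 0 0 0 0 0.6;0 0 0 0 0 0 0.8;0 0 0 0 0 0 0.8;0 0 0 0 0 0 0.8;0 0 0 0 0 0 0.8;0 0 0 0 0 0 0.8;0 0 0 0 0 0 0.8;0 0 0 0 0 0 0.8' 40
python3 - <<'E'
from h import *
c=grab('wrist','w4');d=grab('scene','s4');e=grab('top','t4')
a=c['img'][190:330,130:370]; b=d['img'][130:230,115:215]
cv2.imwrite('pics/cr7.png',np.vstack([cv2.resize(a,(480,280)),cv2.resize(b,None,fx=3.1,fy=3.1,interpolation=cv2.INTER_CUBIC)[:,:310].copy() if 0 else cv2.resize(b,(480,480),interpolation=cv2.INTER_CUBIC)[:310]]))
cv2.imwrite('pics/cr8.png',cv2.resize(e['img'][180:330,290:420],None,fx=4,fy=4,interpolation=cv2.INTER_CUBIC)[:600])
cv2.imwrite('pics/cr9.png',cv2.resize(b,None,fx=5.8,fy=5.8,interpolation=cv2.INTER_CUBIC))
E
```

```text
t: 5.2
eef_pos: [0.4113, -0.2992, 0.0135]
orientation: [[0.718, -0.696, -0.001], [-0.696, -0.718, 0.002], [-0.002, -0.001, -1.0]]
wrist_force: [0.3, -0.2, -0.3]
grip_width: 0.0734
```

View pics/cr9.png

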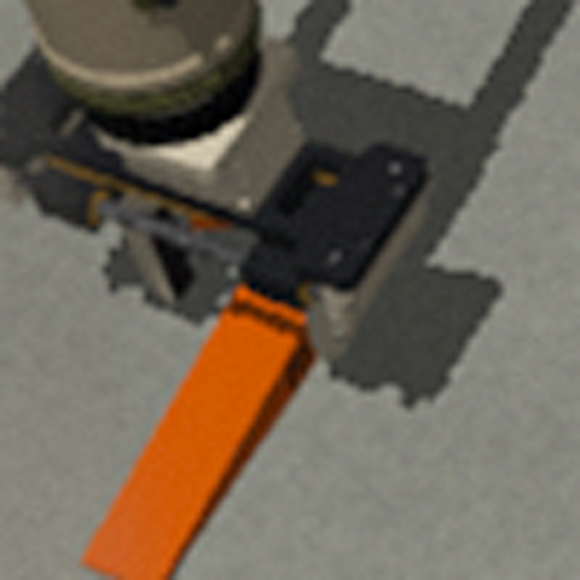

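View pics/w4.png

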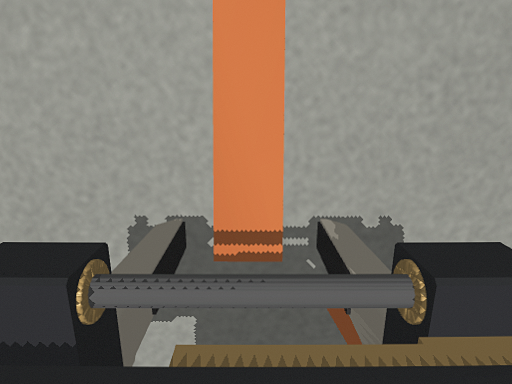

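```bash
python3 - <<'E'
from h import *
d=load('s4');w=load('w4');s=monitor.sense();R=s['orientation'];p=s['eef_pos']
def tool(c,px):
    o,r=rays(c,[px]);return R.T@(o-p),R.T@r[0]
def closest(a,b):
    (o1,d1),(o2,d2)=a,b
    A=np.c_[d1,-d2];t=np.linalg.lstsq(A,o2-o1,rcond=None)[0]
    return (o1+d1*t[0]).round(4),(o2+d2*t[1]).round(4)
L=tool(d,(115+178/5.8,130+305/5.8))
for wp in((319,222),(326,240)): print(closest(L,tool(w,wp)))
for y in(.0367,.045): k=(y-L[0][1])/L[1][1]; print('scene ray at y',y,(L[0]+k*L[1]).round(4))
W=tool(w,(319,222)); k=(.0367-W[0][1])/W[1][1]; print('wrist ray',(W[0]+k*W[1]).round(4))
W=tool(w,(186,222)); k=(-.0367-W[0][1])/W[1][1]; print('wrist ray',(W[0]+k*W[1]).round(4))
E
```

```text
(array([ 0.0075,  0.0405, -0.0128]), array([ 0.0039,  0.0394, -0.0139]))
(array([0.0011, 0.048 , 0.0004]), array([-0.0113,  0.0464, -0.0047]))
scene ray at y 0.0367 [ 0.0107  0.0367 -0.0193]
scene ray at y 0.045 [ 0.0037  0.045  -0.0049]
wrist ray [ 0.0084  0.0367 -0.0255]
wrist ray [ 0.0044 -0.0367 -0.0152]
```

Both views put the fingertips about 25–35 mm higher than the TCP data say. That matches the jaws closing freely above the 28 mm high butt. I'll descend in small steps and watch the force.

```bash
python3 -m jog '0 0 0 0 0 0.001 0.8;0 0 0 0 0 0.002 0.8;0 0 0 0 0 0.003 0.8;0 0 0 0 0 0.003 0.8;0 0 0 0 0 0.004 0.8;0 0 0 0 0 0.004 0.8;0 0 0 0 0 0.004 0.8;0 0 0 0 0 0.004 0.8'
```

```text
t: 6.15
eef_pos: [0.4113, -0.2992, 0.0095]
orientation: [[0.718, -0.696, -0.001], [-0.696, -0.718, 0.002], [-0.002, -0.001, -1.0]]
wrist_force: [-0.4, 0.1, -0.3]
grip_width: 0.0746
```

```bash
python3 -m jog '0 0 0 0 0 0.001 0.8;0 0 0 0 0 0.002 0.8;0 0 0 0 0 0.003 0.8;0 0 0 0 0 0.004 0.8;0 0 0 0 0 0.005 0.8;0 0 0 0 0 0.006 0.8;0 0 0 0 0 0.007 0.8;0 0 0 0 0 0.007 0.8'; python3 - <<'E'
from h import *
c=grab('wrist','w5');d=grab('scene','s5'); b=d['img'][130:230,115:215]
cv2.imwrite('pics/cr10.png',cv2.resize(b,None,fx=5.8,fy=5.8,interpolation=cv2.INTER_CUBIC))
E
```

```text
t: 6.95
eef_pos: [0.4111, -0.299, 0.0024]
orientation: [[0.718, -0.696, -0.001], [-0.696, -0.718, 0.002], [-0.002, -0.001, -1.0]]
wrist_force: [-0.2, 0.9, 0.3]
grip_width: 0.0745
```

View pics/cr10.png

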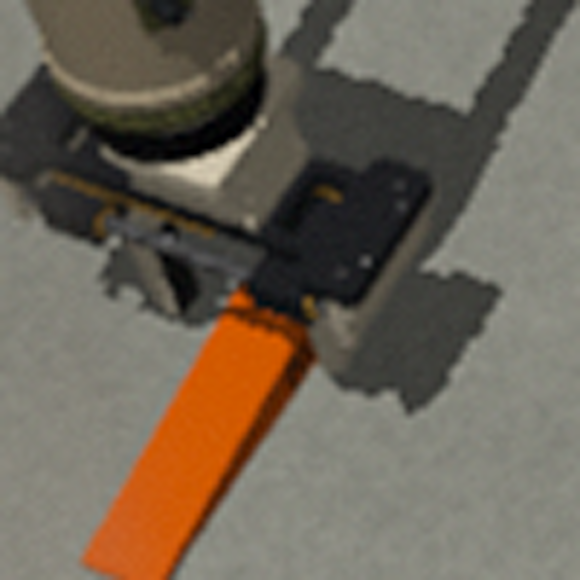

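View pics/w5.png

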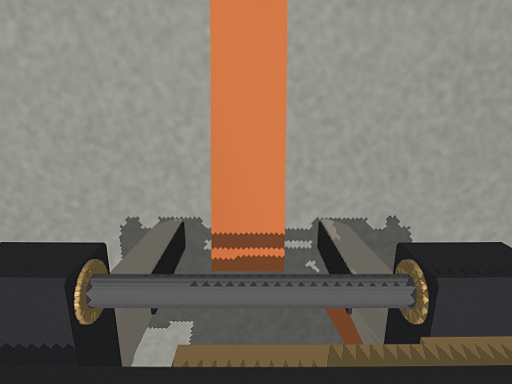

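```bash
python3 -m jog '0 0 0 0 0 0.001 0.8;0 0 0 0 0 0.003 0.8;0 0 0 0 0 0.004 0.8;0 0 0 0 0 0.005 0.8;0 0 0 0 0 0.006 0.8;0 0 0 0 0 0.007 0.8;0 0 0 0 0 0.008 0.8;0 0 0 0 0 0.008 0.8'
python3 -m jog '0 0 0 0 0 0.001 0.8;0 0 0 0 0 0.002 0.8;0 0 0 0 0 0.003 0.8;0 0 0 0 0 0.004 0.8;0 0 0 0 0 0.005 0.8;0 0 0 0 0 0.005 0.8;0 0 0 0 0 0.005 0.8;0 0 0 0 0 0.005 0.8'
python3 - <<'E'
from h import *
c=grab('wrist','w6');d=grab('scene','s6'); b=d['img'][130:230,115:215]
cv2.imwrite('pics/cr11.png',cv2.resize(b,None,fx=5.8,fy=5.8,interpolation=cv2.INTER_CUBIC))
cv2.imwrite('pics/cr12.png',cv2.resize(c['img'][180:340,110:390],None,fx=2.8,fy=2.8,interpolation=cv2.INTER_CUBIC))
E
```

```text
t: 7.85
eef_pos: [0.4111, -0.2991, -0.0056]
orientation: [[0.718, -0.696, -0.001], [-0.696, -0.718, 0.002], [-0.002, -0.001, -1.0]]
wrist_force: [0.1, 0.3, 0.2]
grip_width: 0.0741
t: 8.65
eef_pos: [0.4112, -0.299, -0.0106]
orientation: [[0.718, -0.696, -0.001], [-0.696, -0.718, 0.002], [-0.002, -0.001, -1.0]]
wrist_force: [0.4, 0.7, 0.3]
grip_width: 0.0743
```

View pics/cr11.png

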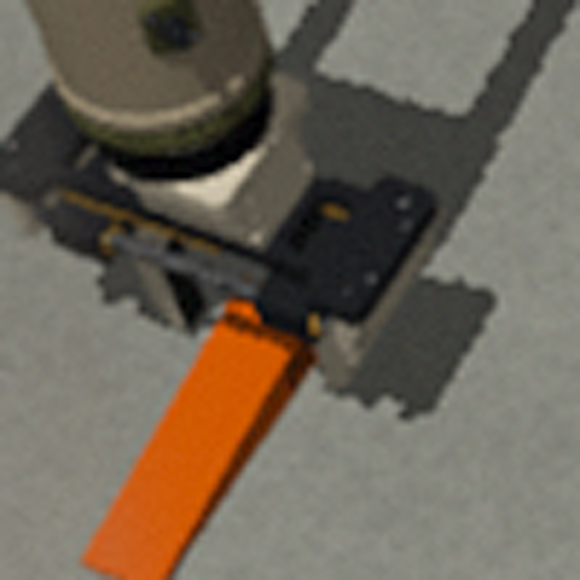

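View pics/cr12.png

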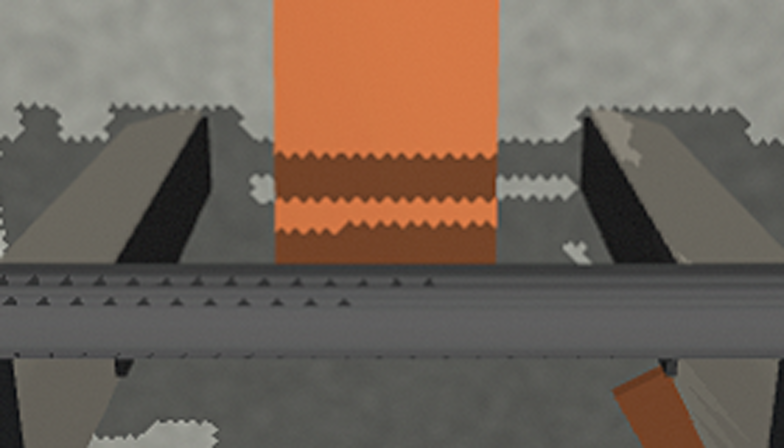

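The fingertips are really at about TCP −20 mm, so roughly 9 mm above the bench now, with the pads straddling the butt. Going down 5 mm more, then gripping.

```bash

python3 -m jog '0 0 0 0 0 0.001 0.8;0 0 0 0 0 0.002 0.8;0 0 0 0 0 0.003 0.8;0 0 0 0 0 0.004 0.8;0 0 0 0 0 0.005 0.7;0 0 0 0 0 0.005 0.6;0 0 0 0 0 0.005 0.5;0 0 0 0 0 0.005 0.3' 40
python3 -m jog '0 0 0 0 0 0 0.3;0 0 0 0 0 0 0.3;0 0 0 0 0 0 0.3;0 0 0 0 0 0 0.3;0 0 0 0 0 0 0.3;0 0 0 0 0 0 0.3;0 0 0 0 0 0 0.3;0 0 0 0 0 0 0.3' 40
python3 - <<'E'
from h import *
c=grab('wrist','w7')
E
```

```text
t: 9.55
eef_pos: [0.4112, -0.2991, -0.0156]
orientation: [[0.718, -0.696, -0.001], [-0.696, -0.718, 0.002], [-0.002, -0.001, -1.0]]
wrist_force: [0.1, -0.3, 0.3]
grip_width: 0.0466
t: 10.35
eef_pos: [0.4112, -0.2991, -0.0155]
orientation: [[0.718, -0.696, -0.001], [-0.696, -0.718, 0.002], [-0.002, -0.001, -1.0]]
wrist_force: [0.2, 1.1, 0.7]
grip_width: 0.0399
```

View pics/w7.png

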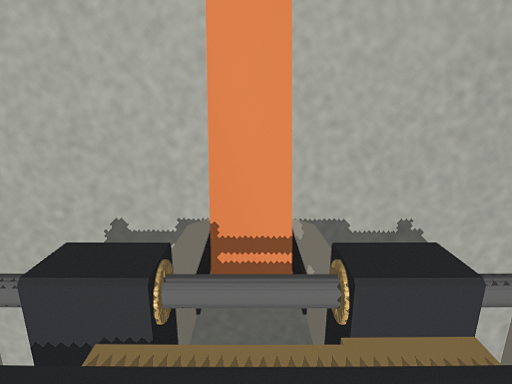

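The wedge is gripped at 39.9 mm. Lifting it and carrying it to the front of the roller.

```bash

python3 -m jog '0 0 0 0 0 -0.01 0.3;0 0 0 0 0 -0.025 0.3;0 0 -5 -0.02 -0.025 -0.035 0.3;0 0 -10 -0.045 -0.055 -0.04 0.3;0 0 -15 -0.07 -0.085 -0.04 0.3;0 0 -20 -0.095 -0.115 -0.04 0.3;0 0 -25 -0.115 -0.14 -0.04 0.3;0 0 -27 -0.125 -0.15 -0.04 0.3' 40
python3 - <<'E'
from h import *
s=monitor.sense();R=s['orientation'];p=s['eef_pos']; h=np.radians(-3.5)
u=np.array([np.cos(h),np.sin(h)]);M=np.array([.594,.048]); t=np.r_[M-.155*u,p[2]]
print(R.T@(t-p), np.degrees(np.arctan2(R[1,0],R[0,0]))+3.5,s['grip_width'])
E
```

```text
t: 11.2
eef_pos: [0.4264, -0.1024, 0.0261]
orientation: [[0.957, -0.289, 0.0], [-0.289, -0.957, 0.002], [-0.0, -0.002, -1.0]]
wrist_force: [-0.0, -1.3, -1.3]
grip_width: 0.0396
[-0.03396087 -0.15674953  0.00033129] -13.321309522284118 0.03961816744055442
```

```bash

python3 -m jog '0 0 -3 -0.006 -0.028 0 0.3;0 0 -6 -0.013 -0.06 0 0.3;0 0 -9 -0.02 -0.092 0 0.3;0 0 -12 -0.027 -0.124 0 0.3;0 0 -13.3 -0.032 -0.148 0 0.3;0 0 -13.3 -0.034 -0.157 0 0.3;0 0 -13.3 -0.034 -0.157 0 0.3;0 0 -13.3 -0.034 -0.157 0 0.3' 40
python3 - <<'E'
from h import *
c=grab('wrist','w8');d=grab('top','t8');grab('scene','s8')
cv2.imwrite('pics/cr13.png',cv2.resize(d['img'][50:300,140:300],None,fx=2.4,fy=2.4,interpolation=cv2.INTER_CUBIC))
E
```

```text
t: 12.0
eef_pos: [0.4395, 0.0568, 0.0268]
orientation: [[0.998, -0.062, 0.001], [-0.062, -0.998, 0.001], [0.001, -0.001, -1.0]]
wrist_force: [-0.1, -0.6, -2.1]
grip_width: 0.0394
```

View pics/w8.png

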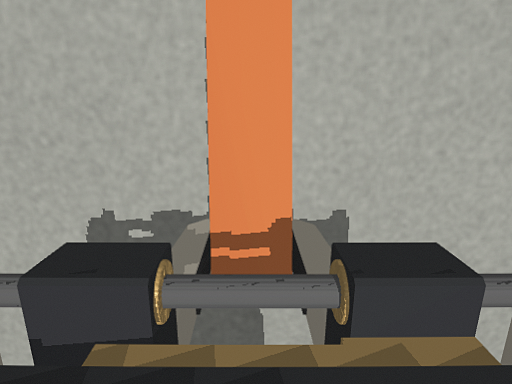

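View pics/cr13.png

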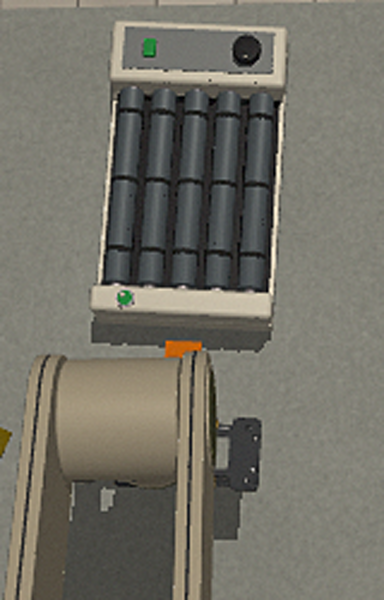

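View pics/s8.png

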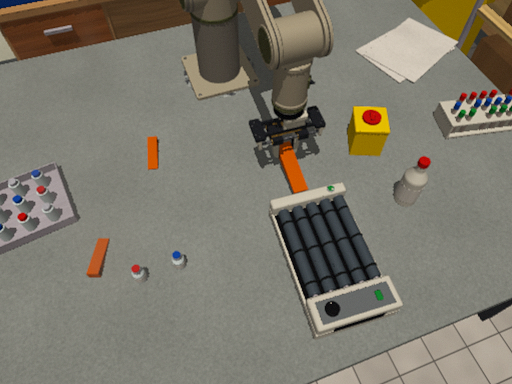

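```bash
python3 - <<'E'
from h import *
t=load('top0');s=load('scene0')
def tri(a,b):
    o1,d1=rays(t,[a]);o2,d2=rays(s,[b]);k=np.linalg.lstsq(np.c_[d1[0],-d2[0]],o2-o1,rcond=None)[0]
    P,Q=o1+d1[0]*k[0],o2+d2[0]*k[1];print(P.round(4),Q.round(4),'gap',np.linalg.norm(P-Q).round(4));return (P+Q)/2
L=tri((178.25,180),(341.9,182.6));Rr=tri((253,182),(270.7,200))
print(np.linalg.norm(L-Rr),(L+Rr)/2,np.degrees(np.arctan2(L[0]-Rr[0],L[1]-Rr[1])))
g=lambda c,x0,x1,y0,y1,f:cv2.resize(c['img'][y0:y1,x0:x1],None,fx=f,fy=f,interpolation=cv2.INTER_CUBIC)
d=load('t8');cv2.imwrite('pics/cr14.png',g(d,165,265,160,205,8))
e=load('s8');cv2.imwrite('pics/cr15.png',g(e,260,360,140,215,8))
E
```

```text
[0.5999 0.1459 0.0714] [0.601  0.1489 0.0722] gap 0.0033
[ 0.5897 -0.0506  0.0802] [ 0.5909 -0.0468  0.0805] gap 0.004
0.19655649631511465 [0.5953899  0.04931845 0.07605707] 2.9629242148339214
```

View pics/cr14.png

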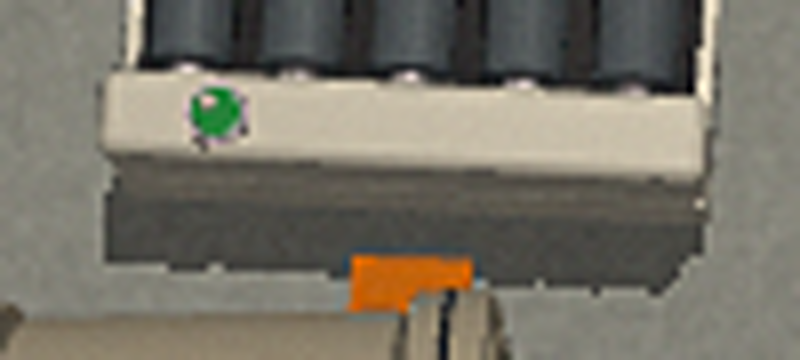

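View pics/cr15.png

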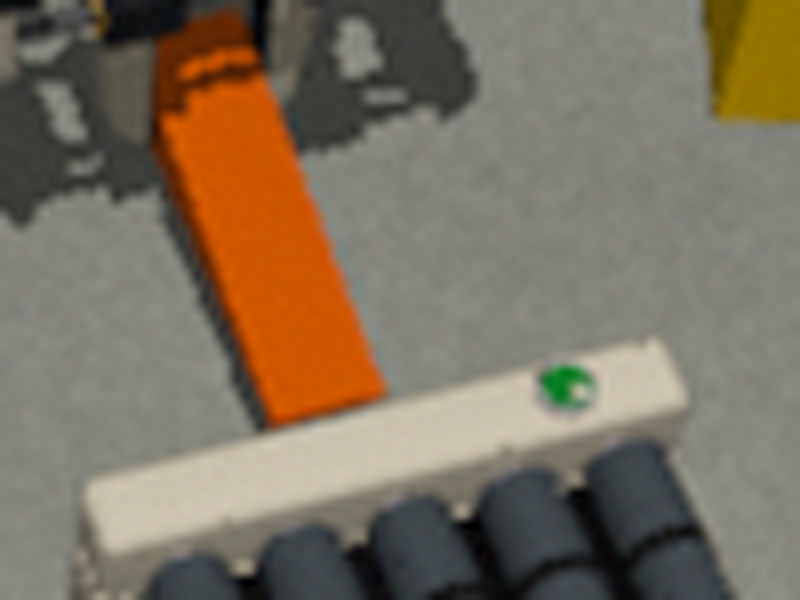

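```bash
python3 - <<'E'
from h import *
t=load('t8');s=monitor.sense();R=s['orientation'];p=s['eef_pos']
c=lambda x,y:(x/8+165-.4,y/8+160-.4)
lo=onplane(t,[c(118,196),c(405,207),c(698,218)],.012);print('lower',lo.round(4).tolist())
up=onplane(t,[c(105,153),c(405,166),c(700,180)],.076);print('upper',up.round(4).tolist())
tip=onplane(t,[c(352,256),c(472,256)],p[2]+.0155+.004);print('tip',tip.round(4).tolist(),'pred',(p+R@[.13,0,0]).round(4))
sc=load('s8');c2=lambda x,y:(x/8+260-.4,y/8+140-.4)
tip=onplane(sc,[c2(273,422),c2(385,392)],p[2]+.0155+.004);print('tip scene',tip.round(4).tolist())
print(np.degrees(np.arctan2(R[1,0],R[0,0])))
E
```

```text
lower [[0.6015, 0.1535, 0.012], [0.5962, 0.0545, 0.012], [0.5908, -0.0462, 0.012]]
upper [[0.6023, 0.1465, 0.076], [0.5965, 0.048, 0.076], [0.5904, -0.0482, 0.076]]
tip [[0.5727, 0.0687, 0.046], [0.5721, 0.0286, 0.046]] pred [0.5691 0.0484 0.0266]
tip scene [[0.5702, 0.0275, 0.046], [0.5722, 0.0671, 0.046]]
-3.619356146256536
```

Near edge midpoint is about (0.5965, 0.050) and yaw about −3.3°. The tip is 25 mm short of the edge and 3 mm too far right. Correcting that while lowering.

```bash

python3 -m jog '0 0 -0.3 0 -0.001 0.008 0.3;0 0 -0.3 0 -0.002 0.018 0.3;0 0 -0.3 0 -0.003 0.028 0.3;0 0 -0.3 0 -0.003 0.035 0.3;0 0 -0.3 0 -0.003 0.039 0.3;0 0 -0.3 0 -0.003 0.041 0.3;0 0 -0.3 0 -0.003 0.0418 0.3;0 0 -0.3 0 -0.003 0.0422 0.3' 40
python3 - <<'E'
from h import *
grab('wrist','w9');d=grab('top','t9');e=grab('scene','s9');s=monitor.sense();print(s['wrist_force'],s['moment'],s['grip_width'])
g=lambda c,x0,x1,y0,y1,f:cv2.resize(c['img'][y0:y1,x0:x1],None,fx=f,fy=f,interpolation=cv2.INTER_CUBIC)
cv2.imwrite('pics/cr16.png',np.vstack([g(d,165,265,165,200,7),g(e,260,360,160,208,7)])[:600])
E
```

```text
t: 12.95
eef_pos: [0.4398, 0.0597, -0.0155]
orientation: [[0.998, -0.058, 0.001], [-0.058, -0.998, 0.002], [0.001, -0.002, -1.0]]
wrist_force: [1.2, 0.3, -1.3]
grip_width: 0.0398
[-1.22587309  0.46304805 -1.81491683] [0.00376281 0.10199057 0.02090911] 0.03979437394211088
```

View pics/cr16.png

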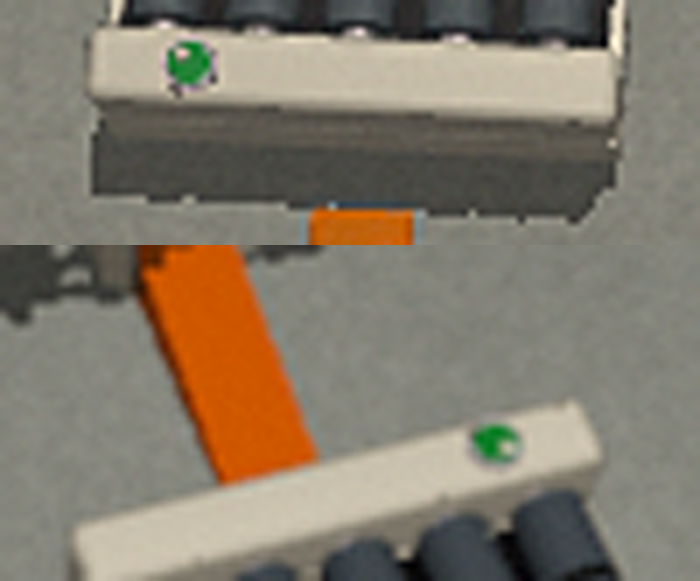

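```bash

python3 -m jog '0 0 0 0 0 0 0.5;0 0 0 0 0 0 0.5;0 0 0 0 0 0 0.3;0 0 0 0 0 0 0.3;0 0 0 0 0 0 0.3;0 0 0 0 0 0 0.3;0 0 0 0 0 0 0.3;0 0 0 0 0 0 0.3' 40
python3 - <<'E'
from h import *
d=grab('top','t10');e=grab('scene','s10');s=monitor.sense();print(s['wrist_force'],s['moment'],s['grip_width'])
R=s['orientation'];p=s['eef_pos'];print(p,np.degrees(np.arctan2(R[1,0],R[0,0])))
g=lambda c,x0,x1,y0,y1,f:cv2.resize(c['img'][y0:y1,x0:x1],None,fx=f,fy=f,interpolation=cv2.INTER_CUBIC)
cv2.imwrite('pics/cr17.png',np.vstack([g(d,165,265,160,200,7),g(e,260,360,150,195,7)])[:600])
print(proj(d,[p+R@[.13,y,.0155-.004-.0155*2+.0] for y in(-.02,.02)]).round(1), )
W=[[*(p+R@[.13,y,0])[:2],.004] for y in(-.02,.02)]; print(proj(d,W).round(1),proj(e,W).round(1))
E
```

```text
t: 13.9
eef_pos: [0.4402, 0.0597, -0.015]
orientation: [[0.998, -0.058, 0.002], [-0.058, -0.998, 0.002], [0.001, -0.002, -1.0]]
wrist_force: [0.0, 0.2, 4.0]
grip_width: 0.0395
[-0.77128218  0.21837517  4.72945368] [-0.01006196  0.10657459 -0.03394637] 0.039435476638872605
[ 0.44022961  0.0597454  -0.0150406 ] -3.3162795291812155
[[209.  195. ]
 [223.5 195.6]]
[[209.1 195. ]
 [223.5 195.7]] [[307.7 196.2]
 [294.  199.8]]
```

View pics/cr17.png

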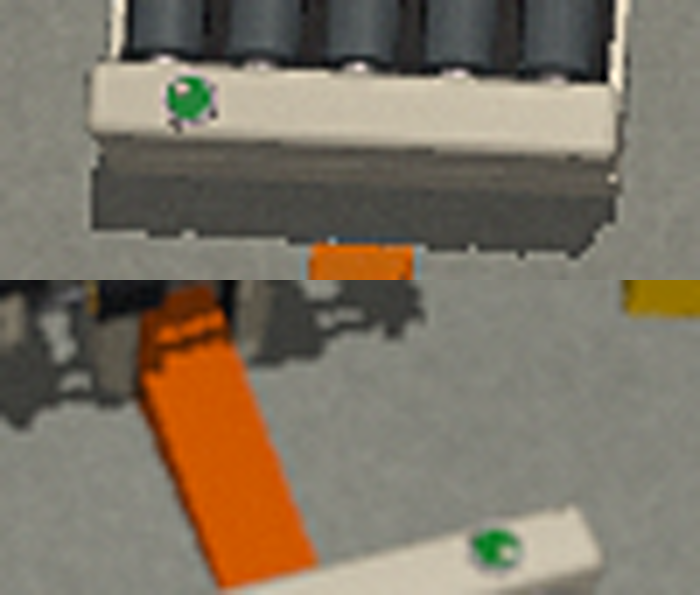

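The wedge is flat, with its tip centred (top view, columns 209–224, row 195) as predicted. Contact is expected after about 70 mm of push and the target after about 90 mm. First 62 mm.

```bash

python3 -m jog '0 0 0 0.006 0 0 0.3;0 0 0 0.016 0 0 0.3;0 0 0 0.027 0 0 0.3;0 0 0 0.038 0 0 0.3;0 0 0 0.048 0 0 0.3;0 0 0 0.056 0 0 0.3;0 0 0 0.061 0 0 0.3;0 0 0 0.062 0 0 0.3' 40
python3 - <<'E'
from h import *
w=grab('wrist','w11');d=grab('top','t11');e=grab('scene','s11');s=monitor.sense();print(s['wrist_force'],s['moment'],s['grip_width'])
g=lambda c,x0,x1,y0,y1,f:cv2.resize(c['img'][y0:y1,x0:x1],None,fx=f,fy=f,interpolation=cv2.INTER_CUBIC)
cv2.imwrite('pics/cr18.png',np.vstack([g(d,165,265,160,200,7),g(e,260,360,150,195,7)])[:600])
E
```

```text
t: 14.8
eef_pos: [0.5027, 0.056, -0.015]
orientation: [[0.998, -0.058, 0.002], [-0.058, -0.998, 0.002], [0.001, -0.002, -1.0]]
wrist_force: [-1.8, 0.2, 4.6]
grip_width: 0.0398
[ 1.15232856 -0.49527655  2.15377148] [-0.03220822 -0.11930155 -0.02372281] 0.0392052006996766
```

View pics/cr18.png

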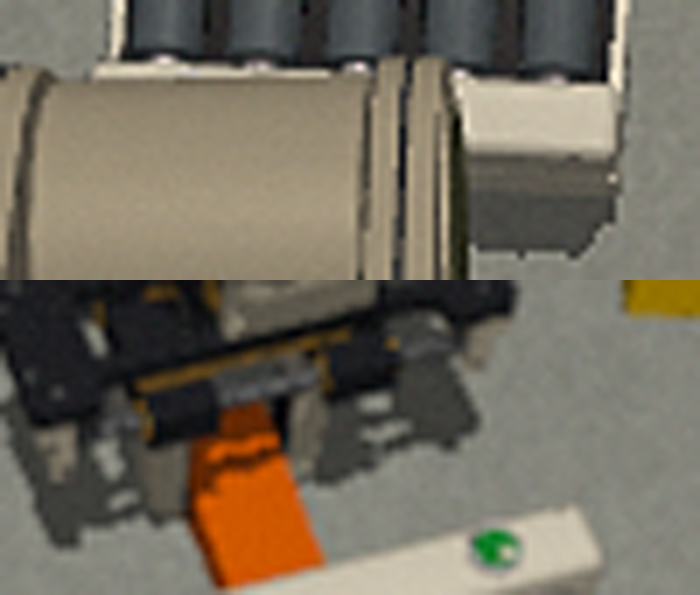

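View pics/w11.png

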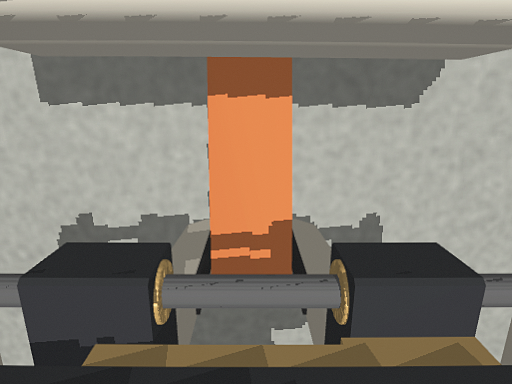

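The wrist view now shows the roller's lower edge at about row 57, running from (33,53) to (460,59), with the wedge passing under at columns 208–292. Measuring.

```bash
python3 - <<'E'
from h import *
w=load('w11');s=monitor.sense();R=s['orientation'];p=s['eef_pos']
print('tool frame edge', [(R.T@(q-p)).round(4).tolist() for q in onplane(w,[(33,54),(208,57),(292,58),(460,59.5)],.012)])
cv2.imwrite('pics/cr19.png',cv2.resize(w['img'][0:110,:],None,fx=1.56,fy=3.5,interpolation=cv2.INTER_CUBIC))
E
```

```text
tool frame edge [[0.093, -0.1025, -0.0267], [0.0912, -0.0205, -0.0268], [0.0908, 0.0186, -0.0269], [0.0904, 0.0974, -0.027]]
```

View pics/cr19.png

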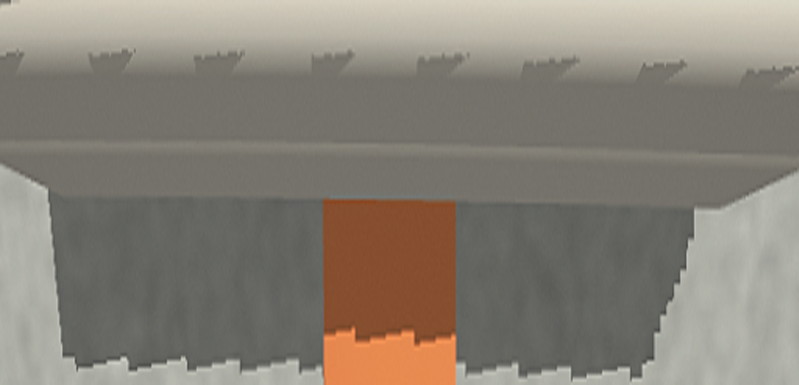

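Edge 91 mm ahead of the TCP, so the thin end is 39 mm in. The roller is 2.5 mm to the left of my line and its heading differs by 0.7°. I'll nudge into line before contact, then push slowly.

```bash

python3 -m jog '0 0 0.2 0 -0.0015 0 0.3;0 0 0.4 0 -0.003 0 0.3;0 0 0.4 0.001 -0.003 0 0.3;0 0 0.4 0.003 -0.003 0 0.3;0 0 0.4 0.006 -0.003 0 0.3;0 0 0.4 0.009 -0.003 0 0.3;0 0 0.4 0.012 -0.003 0 0.3;0 0 0.4 0.014 -0.003 0 0.3' 50
python3 - <<'E'
from h import *
w=grab('wrist','w12');s=monitor.sense();print(s['wrist_force'],s['moment'],s['grip_width'])
E
```

```text
t: 15.75
eef_pos: [0.5146, 0.0585, -0.0151]
orientation: [[0.998, -0.065, -0.002], [-0.065, -0.998, 0.002], [-0.003, -0.002, -1.0]]
wrist_force: [-12.8, -0.3, 16.1]
grip_width: 0.04
[-11.67689884   0.34622683  13.23200585] [0.11036164 1.81812885 0.01704332] 0.03968750795471564
```

View pics/w12.png

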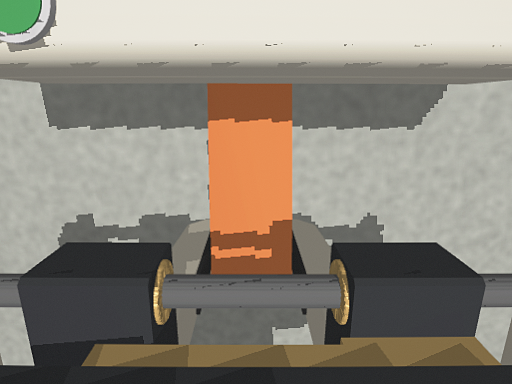

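```bash

python3 -m jog '0 0 0 0.002 0 0 0.3;0 0 0 0.004 0 0 0.3;0 0 0 0.006 0 0 0.3;0 0 0 0.008 0 0 0.3;0 0 0 0.01 0 0 0.3;0 0 0 0.011 0 0 0.3;0 0 0 0.011 0 0 0.3;0 0 0 0.011 0 0 0.3' 50
python3 - <<'E'
from h import *
w=grab('wrist','w13');s=monitor.sense();print(s['wrist_force'],s['moment'],s['grip_width'])
e=grab('scene','s13')
E
```

```text
t: 16.6
eef_pos: [0.5243, 0.0581, -0.015]
orientation: [[0.998, -0.064, -0.005], [-0.064, -0.998, 0.002], [-0.006, -0.002, -1.0]]
wrist_force: [-10.2, 0.5, 12.4]
grip_width: 0.0392
[-10.66846429   0.13589573  12.77983478] [0.05543869 1.71418891 0.04290019] 0.039944376763107865
```

View pics/w13.png

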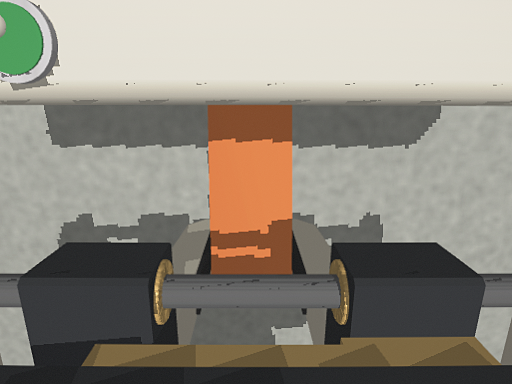

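View pics/s13.png

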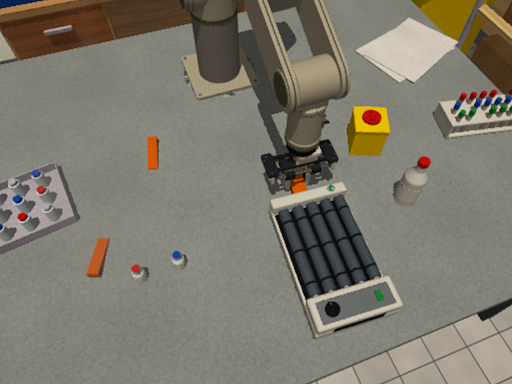

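Travel says the thin end is about 60.6 mm in, so roughly 3 mm under the feet. I'll cross-check the actual lift with optical flow in the scene view, comparing before contact with now.

```bash
cat > flow.py <<'E'
import sys
from h import *
a=load(sys.argv[1]);b=load(sys.argv[2]);g=lambda c:cv2.cvtColor(c['img'],cv2.COLOR_BGR2GRAY)
pts=np.float32([(342,184),(346,190),(331,188),(272,200),(273,207),(400,287),(309,303),(318,328),(333,310),(379,295),(345,197),(275,212)]).reshape(-1,1,2)
q,st,er=cv2.calcOpticalFlowPyrLK(g(a),g(b),pts,None,winSize=(11,11),maxLevel=1)
for p,r,e in zip(pts[:,0],q[:,0],er[:,0]): print(p,(r-p).round(2),e)
yaw=np.radians(-3.7);O=np.array([.5965+.17*np.cos(yaw),.05+.17*np.sin(yaw),0])
Rz=np.array([[np.cos(yaw),-np.sin(yaw),0],[np.sin(yaw),np.cos(yaw),0],[0,0,1]])
# expected flow for feet-lift 1mm (pivot at far feet x=+.145)
for f in(1,3,4):
  th=f*1e-3/.29
  for P in([-.165,.09,.07],[-.165,-.09,.07],[.165,0,.084]):
    P=np.array(P);Q=P.copy();Q[2]+=th*(.145-P[0]);Q[0]+=th*P[2]
    print('lift',f,P,(proj(a,O+Rz@Q)-proj(a,O+Rz@P)).round(2).tolist())
E
python3 flow.py s11 s13
```

```text
[342. 184.] [ 0.35 -0.58] 2.9504132
[346. 190.] [ 0.49 -0.34] 2.8091426
[331. 188.] [ 0.41 -0.45] 6.9721074
[272. 200.] [ 0.08 -0.42] 2.4145145
[273. 207.] [ 0.08 -0.41] 2.756973
[400. 287.] [0.19 0.17] 1.5018078
[309. 303.] [0.18 0.28] 3.8422005
[318. 328.] [0.14 0.36] 2.6577995
[333. 310.] [0.14 0.35] 3.2815082
[379. 295.] [0.19 0.46] 3.737345
[345. 197.] [ 0.33 -0.34] 2.6203513
[275. 212.] [ 0.17 -0.4 ] 6.1929235
lift 1 [-0.165  0.09   0.07 ] [[0.1, -0.16]]
lift 1 [-0.165 -0.09   0.07 ] [[0.04, -0.14]]
lift 1 [0.165 0.    0.084] [[0.05, 0.14]]
lift 3 [-0.165  0.09   0.07 ] [[0.31, -0.47]]
lift 3 [-0.165 -0.09   0.07 ] [[0.13, -0.43]]
lift 3 [0.165 0.    0.084] [[0.15, 0.42]]
lift 4 [-0.165  0.09   0.07 ] [[0.42, -0.62]]
lift 4 [-0.165 -0.09   0.07 ] [[0.17, -0.57]]
lift 4 [0.165 0.    0.084] [[0.2, 0.56]]
```

Flow at the near end (0.08–0.49, −0.34 to −0.58 px) matches about 2.9 mm of foot lift. The far end agrees, with no sliding. The gripper has pitched 0.4°, so I'll level it with a small final push, then re-grip so the wedge lies flat.

```bash

python3 -m jog '0 0.1 0 0.001 0 0 0.3;0 0.2 0 0.002 0 0 0.3;0 0.3 0 0.003 0 0 0.3;0 0.35 0 0.003 0 0 0.3;0 0.35 0 0.003 0 0 0.3;0 0.35 0 0.003 0 0 0.3;0 0.35 0 0.003 0 0 0.3;0 0.35 0 0.003 0 0 0.3' 50
python3 - <<'E'
from h import *
w=grab('wrist','w14');s=monitor.sense();print(s['wrist_force'],s['moment'],s['grip_width'])
e=grab('scene','s14')
E
python3 flow.py s11 s14|head -12
```

```text
t: 17.5
eef_pos: [0.5256, 0.0581, -0.015]
orientation: [[0.998, -0.064, -0.003], [-0.064, -0.998, 0.002], [-0.003, -0.002, -1.0]]
wrist_force: [-10.8, 0.0, 14.0]
grip_width: 0.0394
[-11.15596012   1.14918059  13.60708869] [ 0.0903962   1.86295399 -0.08002623] 0.03960753279384391
[342. 184.] [ 0.36 -0.61] 2.6526344
[346. 190.] [ 0.44 -0.43] 2.565341
[331. 188.] [ 0.45 -0.42] 7.4282026
[272. 200.] [ 0.07 -0.42] 3.4018595
[273. 207.] [ 0.07 -0.43] 2.5707645
[400. 287.] [0.14 0.08] 1.5180786
[309. 303.] [0.19 0.29] 3.9780476
[318. 328.] [0.15 0.38] 2.6882749
[333. 310.] [0.11 0.38] 3.0361571
[379. 295.] [0.13 0.48] 3.720558
[345. 197.] [ 0.29 -0.41] 2.5511363
[275. 212.] [ 0.16 -0.47] 6.2252064
```

```bash

python3 -m jog '0 0 0 0 0 0 0.5;0 0.1 0 0 0 0 0.5;0 0.2 0 0 0 0 0.5;0 0.2 0 0 0 0 0.3;0 0.2 0 0 0 0 0.3;0 0.2 0 0 0 0 0.3;0 0.2 0 0 0 0 0.3;0 0.2 0 0 0 0 0.3' 50
python3 - <<'E'
from h import *
w=grab('wrist','w15');s=monitor.sense();print(s['wrist_force'],s['moment'],s['grip_width'])
e=grab('scene','s15')
E
python3 flow.py s11 s15|head -12
```

```text
t: 18.4
eef_pos: [0.5255, 0.0581, -0.0152]
orientation: [[0.998, -0.064, 0.0], [-0.064, -0.998, 0.002], [0.0, -0.002, -1.0]]
wrist_force: [0.3, 0.8, -2.9]
grip_width: 0.0394
[ 1.50431847  0.56611897 -3.07044486] [ 0.06513155 -0.16253777  0.10473077] 0.03957638070449336
[342. 184.] [ 0.36 -0.64] 2.7497418
[346. 190.] [ 0.45 -0.47] 2.6477273
[331. 188.] [ 0.43 -0.45] 7.3463326
[272. 200.] [ 0.08 -0.42] 3.3393595
[273. 207.] [ 0.08 -0.43] 2.7360537
[400. 287.] [0.16 0.14] 1.5929753
[309. 303.] [0.19 0.29] 3.8657024
[318. 328.] [0.14 0.37] 2.9013429
[333. 310.] [0.1  0.37] 3.385589
[379. 295.] [0.11 0.41] 3.4966426
[345. 197.] [ 0.27 -0.45] 2.457128
[275. 212.] [ 0.15 -0.46] 6.38094
```

View pics/w15.png

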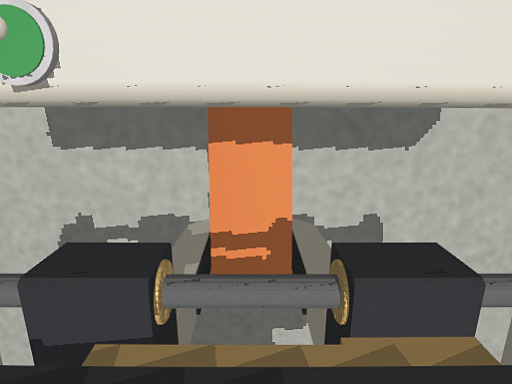

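Level and gripped at 39.6 mm, wedge centred under the edge, lift unchanged. The tool pulls up about 3 N, so I'll ease down slightly to keep the sole flat, then do a last check.

```bash

python3 -m jog '0 0 0 0 0 0.0002 0.3;0 0 0 0.0003 0 0.0005 0.3;0 0 0 0.0005 0 0.0008 0.3;0 0 0 0.0005 0 0.0008 0.3;0 0 0 0.0005 0 0.0008 0.3;0 0 0 0.0005 0 0.0008 0.3;0 0 0 0.0005 0 0.0008 0.3;0 0 0 0.0005 0 0.0008 0.3' 50
python3 - <<'E'
from h import *
s=monitor.sense();print(s['wrist_force'],s['moment'],s['grip_width'])
w=grab('wrist','w16');e=grab('scene','s16')
a=load('scene0');g=lambda c:cv2.cvtColor(c['img'],cv2.COLOR_BGR2GRAY)
pts=np.float32([(372,117),(351,152),(383,154),(424,162),(138,270),(178,258)]).reshape(-1,1,2)
q,st,er=cv2.calcOpticalFlowPyrLK(g(a),g(e),pts,None,winSize=(13,13),maxLevel=1);print((q-pts)[:,0].round(2).tolist())
cv2.imwrite('pics/cr20.png',cv2.resize(e['img'][140:230,240:360],None,fx=6,fy=6,interpolation=cv2.INTER_CUBIC))
E
python3 flow.py s11 s16|head -12
```

```text
t: 19.3
eef_pos: [0.5255, 0.0581, -0.0153]
orientation: [[0.998, -0.064, -0.001], [-0.064, -0.998, 0.002], [-0.001, -0.002, -1.0]]
wrist_force: [-6.2, -0.4, 9.9]
grip_width: 0.0394
[-6.19109231 -0.4048892   9.9220087 ] [-0.04095115  1.22292612  0.10318643] 0.03938087853719053
[[-0.05000000074505806, -0.0], [0.05999999865889549, -0.4399999976158142], [-0.25999999046325684, -0.49000000953674316], [-0.05999999865889549, 0.019999999552965164], [0.03999999910593033, -0.029999999329447746], [0.029999999329447746, -0.009999999776482582]]
[342. 184.] [ 0.33 -0.62] 2.783058
[346. 190.] [ 0.44 -0.43] 2.5880682
[331. 188.] [ 0.43 -0.45] 7.483213
[272. 200.] [ 0.08 -0.42] 3.3478823
[273. 207.] [ 0.08 -0.44] 2.6138947
[400. 287.] [0.16 0.17] 1.4919938
[309. 303.] [0.19 0.29] 4.1027894
[318. 328.] [0.13 0.39] 2.5989153
[333. 310.] [0.13 0.36] 3.1430786
[379. 295.] [0.17 0.52] 3.701188
[345. 197.] [ 0.29 -0.43] 2.5981405
[275. 212.] [ 0.16 -0.47] 6.2102275
```

View pics/cr20.png

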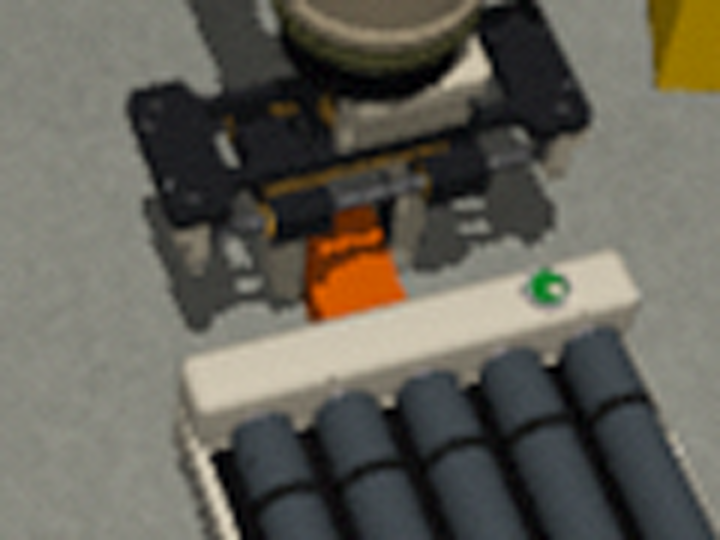

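The final view shows the wedge held under the middle of the near end, with the gripper clear of the roller. Lift is about 3 mm, the wedge is pressed lightly down (9.9 N) and forward (6 N), and the bin cap, bottle and vials have not moved. Handing in.

```bash
python3 -c "
from workcell import ctrl
print(ctrl.job_done())"
```

```text
the job is handed in; nothing more can be done
None
```

I pushed the largest of the three orange wedges, thin end first, under the middle of the roller's near end and handed the job in at about 19.3 s with the gripper still holding it.

**Lift:** the thin end is about 62 mm in, so both near feet should hang about 3 mm clear. Optical flow in the scene camera agrees at about 3 mm, and it fits a pure tilt, so the roller has not slid. The two methods agree to a few tenths of a millimetre, and I did not see the feet themselves.

**Holding:** the grip reads 39.4 mm with the gripper level. It presses about 10 N down and 6 N forward. Before that I briefly opened and re-gripped so that the wedge could settle flat on the bench. I judged flatness from this and from the tool's level, not by measuring it.

**Checks that disagreed:**
- **Fingertip position:** the fingertips sit about 30 mm further back than the stated tool data. The first grip attempt closed above the wedge without touching it. I corrected this from two camera views and a descent in small steps, watching the force.
- **Roller yaw:** estimates ranged from about −2.5° to −4°. I lined up to −3.7°, leaving the wedge about 2 mm off centre by estimate.
- **Bin:** two points at the foot of the bin showed about 0.45 px of apparent motion while its cap showed none. I put this down to the shading near the arm, which never came near the bin. The vials and the bottle showed no motion.

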